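# Find the leaded spool and counterweight the tilt bin

### The job

The props-shelf tilt bin has lost its counterweight and hangs tipped forward. Heft the three look-alike wooden spools to find the one with lead in it, mount that one on the upright spindle and let go, so that its weight swings the bin back upright and keeps it there. Leave the other two spools standing upright on the table, and the jar, brush and dummy book around them where they are.

Things in the scene. Friction and masses are not known exactly. Their poses are not given: they have to be found in the camera images.
- spool_a: wooden spool, one of three look-alikes standing on end: 64 mm tall, 60 mm flanges 7 mm thick, 49 mm drum, 20 mm through bore. Grip from above across the upper flange. Two are hollow (about 0.17 kg), one is lead-filled (0.5 to 0.6 kg): which one is unseen and changes every start; the filling may shift 1 mm. Origin: centre of underside; z up the bore.
- spool_b: wooden spool, one of three look-alikes standing on end: 64 mm tall, 60 mm flanges 7 mm thick, 49 mm drum, 20 mm through bore. Grip from above across the upper flange. Two are hollow (about 0.17 kg), one is lead-filled (0.5 to 0.6 kg): which one is unseen and changes every start; the filling may shift 1 mm. Origin: centre of underside; z up the bore.
- spool_c: wooden spool, one of three look-alikes standing on end: 64 mm tall, 60 mm flanges 7 mm thick, 49 mm drum, 20 mm through bore. Grip from above across the upper flange. Two are hollow (about 0.17 kg), one is lead-filled (0.5 to 0.6 kg): which one is unseen and changes every start; the filling may shift 1 mm. Origin: centre of underside; z up the bore.
- seat (a point): centre of the top of the round counterweight plate (68 mm across), 95 mm above the table when empty, on a square galvanised pedestal 82 mm wide, 55 mm tall, in front of the pine shelf. It can sink straight down 30 mm: a spring holds it up with 3.3 N (3.6 N at the bottom), so it stays up under a hollow spool and sinks to its lower stop in about 2 s under the leaded one. z up.
- spindle_tip (a point): tip of the plain upright spindle, 12 mm thick with a tapered end, that rises 78 mm from the middle of the plate and sinks with it. A spool goes over it and stands on the plate; the spindle then sticks out 14 mm. The shelf's front edge is 165 mm behind the spindle.
- bin (a joint): galvanised steel tilt bin (400 x 140 x 160 mm) on pivots under the shelf, linked to the plate through a channel on the table: 0 = tipped forward, plate up (start); 0.6 rad = swung back upright, plate at its lower stop. It stays upright only with enough weight on the plate.
- glue_jar: glass jar, 52 mm across, 85 mm tall; a bystander on the table. Origin: centre of its underside.
- brush: brush 150 mm long lying on the table along its x axis; a bystander. Origin: its underside, at mid-length.
- prop_book: closed dummy book of brown board, 100 x 70 x 24 mm, lying flat on the table; a bystander. Origin: centre of its underside.
Things that resemble listed ones, but are neither listed nor needed, are in the scene too. What is shaped like the spool_c but yellow is not meant. Leave any turquoise look-alike of the spool_a alone.

How it is judged:
By the outcome, as a careful person would: the job done as asked, in the order asked, and still so for the second after the job is handed in, with the robot touching nothing.
It also fails if it takes over 72 s, if anything falls off the work surface, if the arm or the gripper's body presses on something with over 40 N, if the wrist force passes 120 N, or if a joint passes its speed limit or range.

### The arm

A 6-joint arm with a two-finger parallel gripper is mounted at the origin on the work surface. World frame = base frame: x ahead of the robot, y to its left, z up, the work surface at z = 0. Lengths are in m, angles in rad, forces in N, time in s.
With the tool pointing down it reaches from about 0.375 to 0.9 m from the base axis. Payload 3.1 kg.
Tool frame: the origin (TCP) lies on the centre line of the jaws, within the pads' length; the fingertips stand 19 mm ahead of it and the grasp point (between the pads) is the TCP; z points along the fingers, y is the line along which they close (so a half turn about z gives the same grasp; the last joint's range is limited). The gripper opens to 85 mm and grips with 20 to 120 N. Pads are 22 mm wide; open, the fingers measure 114 mm over their backs; the gripper's body (76 mm by 85 mm) begins 54 mm behind the grasp point. The pads swing forward as they close: fully open they stand 13 mm farther back than shut.
Start: joints at [1.065, 0.527, 1.433, -0, 1.181, -0.178], TCP at [0.201, 0.592, 0.25] pointing down, gripper open.
Joint ranges: [-3.08, 3.08], [-0.75, 2.2], [0.22, 2.44], [-1.43, 4.57], [0, 2.65], [-2.85, 2.85]. Speed limits (rad/s): [2.79, 2.79, 3.14, 3.14, 3.14, 3.14].

### API

Orientations are given as a unit quaternion [x, y, z, w].
In Python, from station import manip, cams, sign_off gives the robot as it stands.
- The arm moves only by the tool carry_out, never from a script. Its argument "targets" is a list that holds one entry, the list of rows, each a list of 7 numbers: the shift along the tool's x, y, z in cm, then the turn, a rotation vector about the tool's x, y, z in degrees, then the finger opening in cm, from 0 to 8.54. A call has 1 to 12 rows; each row is the pose to reach, as a shift and turn from the pose commanded when the call began, along the tool's axes at that moment; what a row does not reach only later rows make up. A row lasts 1/12 s, in which the tool goes at most 41.7 mm and 7.16 degrees, less where a joint would pass 70% of its speed; a pose out of reach is approached as far as the arm can. A call with a gripper value outside its range is refused whole. The fingers move at their own pace and stop on an object; "force" is the grip in N (left out, the last holds). Time passes only in rows, so rows that repeat a pose let the fingers close. It gives the time, the measured TCP pose, the force, the opening and the grip force at its end, in the units of the state.
- manip.sense(): the state, without advancing time (a new reading comes with each control period).
- cams.snapshot(name): name is "side" or "top"; returns the picture (384x512x3 uint8, red, green, blue); there is no depth.
- cams.camera_info(name): a dict with "K" (3x3 intrinsics, pixels), "k1" (the pictures are not rectified: a ray, as slopes to the right and down, at radius r is drawn at 1 + k1 r^2 times it, then the intrinsics apply), "T" (4x4, takes a point from camera to world coordinates). Camera axes: x right, y down, z forward; pixel columns grow to the right and rows downward; lengths in m; the calibration is good to about 2 mm. A picture is of the moment at which its call begins. camera_info takes no time and is no camera call.
- sign_off(): hands the job in; it is judged then, once.
The state is a dict: "t": time; "q": joint angles; "qd": joint speeds; "tau": joint torques, N m; "tcp_pos": TCP position; "tool_rot": TCP orientation; "force": force on the tool from outside, world axes, zero at the start; "ft_torque": the same for the moment, N m; "finger_gap": opening from 0.0 (shut) to 1.0 (fully open); "gripper_force": force on a finger pad.
Only numpy, scipy, OpenCV 4.12 (cv2) and the standard library are available. Lean on these libraries where they do the work, as an engineer would, in place of code of your own. Each camera call takes 0.05 s, during which the arm holds its last target. There are 200 camera calls.

## Working session

There is one attempt and no reset: what is moved stays moved. The work goes in short steps, Python scripts to look and compute and a tool call to move; the robot and the scene stay as the last step left them, time stands still between calls to the robot, and variables do not carry over. Pictures are saved under pics/ and viewed, at most 10 in all, crops included, and the job is handed in when it is done.

Besides the shell and the picture viewer there is one more tool, called after "Emit:" in YAML: its name, and indented under it one key for each argument. carry_out: Moves the arm, as the interface text tells. Its arguments: {"type":"object","properties":{"targets":{"type":"array"},"force":{"type":"number"}},"required":["targets"]}

```bash
mkdir -p pics; cat > h.py <<'E'
import numpy as np, cv2
from station import manip, cams
def ray(name,u,v):
    c=cams.camera_info(name);K=np.array(c["K"]);T=np.array(c["T"])
    k1=c["k1"]
    d=np.array([(u-K[0,2])/K[0,0],(v-K[1,2])/K[1,1]]);p=d.copy()
    for _ in range(30): p=d/(1+k1*(p@p))
    return T[:3,3],T[:3,:3]@np.array([p[0],p[1],1])
def plane(name,u,v,z):
    o,d=ray(name,u,v); return o+d*(z-o[2])/d[2]
def proj(name,P):
    c=cams.camera_info(name);K=np.array(c["K"]);T=np.array(c["T"])
    p=T[:3,:3].T@(np.array(P)-T[:3,3]);s=p[:2]/p[2];s=s*(1+c["k1"]*(s@s))
    return K[0,0]*s[0]+K[0,2],K[1,1]*s[1]+K[1,2]
E
python3 - <<'E'
from h import *
for n in("top","side"):
    im=cams.snapshot(n);np.save(f"pics/{n}0.npy",im)
    cv2.imwrite(f"pics/{n}0.png",cv2.resize(im[:,:,::-1],(800,600),interpolation=cv2.INTER_CUBIC))
    print(cams.camera_info(n))
print(manip.sense())
E
```

```text
{'K': array([[482.46937143,   0.        , 256.77290469],
       [  0.        , 482.46937143, 187.59734236],
       [  0.        ,   0.        ,   1.        ]]), 'k1': -0.11305712168915538, 'T': array([[-0.01876331, -0.99906312,  0.03899776,  0.43921683],
       [-0.99975584,  0.01920303,  0.01093149, -0.0151413 ],
       [-0.01167012, -0.03878313, -0.9991795 ,  1.70375214],
       [ 0.        ,  0.        ,  0.        ,  1.        ]])}
{'K': array([[487.086182  ,   0.        , 251.70873099],
       [  0.        , 487.086182  , 199.62470594],
       [  0.        ,   0.        ,   1.        ]]), 'k1': -0.12320045240491705, 'T': array([[ 0.99645861, -0.04760452,  0.06931121,  0.43334813],
       [-0.08319571, -0.67772662,  0.73059229, -0.96925581],
       [ 0.01219456, -0.73377138, -0.67928702,  1.00957328],
       [ 0.        ,  0.        ,  0.        ,  1.        ]])}
{'t': 0.1, 'q': array([ 1.06548425e+00,  5.28412126e-01,  1.43376446e+00,  5.50469691e-06,
        1.18140091e+00, -1.78481772e-01]), 'qd': array([-0.00039615, -0.00188047, -0.00287242,  0.00079316, -0.00129453,
       -0.00138717]), 'tau': array([-4.52935401e-04, -4.43308067e+01, -1.78586054e+01, -3.14621038e-04,
        3.85208215e-03,  6.51111890e-06]), 'tcp_pos': array([0.20031557, 0.59139382, 0.24941061]), 'tool_rot': array([ 1.62689757e-01,  9.86676775e-01, -9.34129319e-04, -3.35132666e-04]), 'force': array([-1.12651875,  0.65316526,  0.26430169]), 'ft_torque': array([ 0.01374511, -0.01291246,  0.00809227]), 'gripper_force': 0.0, 'finger_gap': 0.9980842833168619}
```

View pics/top0.png

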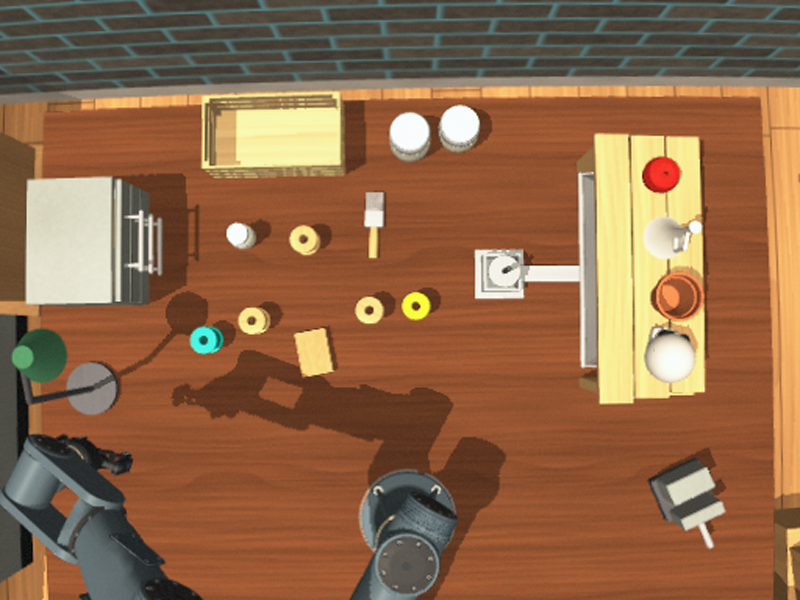

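View pics/side0.png

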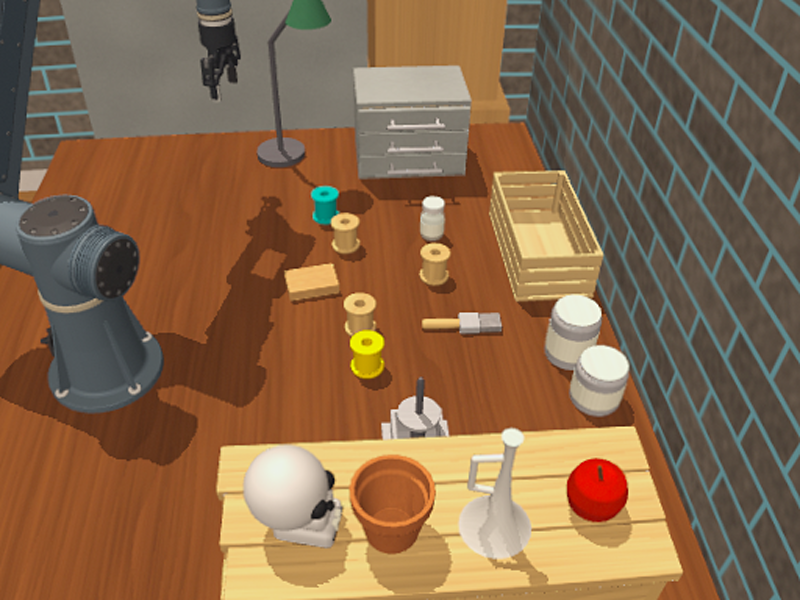

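The top view (800x600) shows three wooden spools at (304,239), (253,319) and (369,309). A yellow one stands at (416,305) and a turquoise one at (206,339); neither is meant. Plate and spindle are at (505,270), jar at (240,235), brush at (374,225) and book at (314,352). The side view shows the same three wooden spools at (435,264), (346,233) and (360,314), with the spindle at (420,395).

```bash
python3 - <<'E'
from h import *
s=0.64
top=np.load("pics/top0.npy");side=np.load("pics/side0.npy")
def mask(im):
    h=cv2.cvtColor(im,cv2.COLOR_RGB2HSV); return cv2.inRange(h,(13,70,120),(26,190,255))
def tri(u,v,u2,v2):
    o1,d1=ray("top",u,v);o2,d2=ray("side",u2,v2)
    A=np.stack([d1,-d2],1);t=np.linalg.lstsq(A,o2-o1,rcond=None)[0]
    a=o1+d1*t[0];b=o2+d2*t[1];return (a+b)/2,np.linalg.norm(a-b)
m=mask(top);n,l,st,ce=cv2.connectedComponentsWithStats(m)
for i in range(1,n):
    if st[i,4]>100: print("top",st[i],ce[i].round(1))
m2=mask(side);n,l,st,ce=cv2.connectedComponentsWithStats(m2)
for i in range(1,n):
    if st[i,4]>200: print("side",st[i],ce[i].round(1))
a=cv2.resize(top[135:240,115:345,::-1],None,fx=3.4,fy=3.4,interpolation=cv2.INTER_CUBIC)
b=cv2.resize(side[110:300,170:330,::-1],None,fx=3,fy=3,interpolation=cv2.INTER_CUBIC)
cv2.imwrite("pics/a.png",a);cv2.imwrite("pics/b.png",b)
E
```

```text
top [    0    54   512   272 11467] [338.2 122.2]
top [ 369   85   83  174 5832] [413.1 163. ]
top [385 138   6  79 236] [387.1 178.3]
top [185 144  20  20 273] [195.2 153.3]
top [236 145   6  21 124] [238.5 155. ]
top [227 190  19  18 226] [236.4 197.6]
top [  0 192  27  20 297] [ 13.8 199.2]
top [152 196  21  17 240] [162.  203.4]
top [188 210  26  32 605] [200.4 225.2]
top [ 18 258   9  20 155] [ 22.5 267.8]
top [495 335  17  49 608] [503.7 356.6]
top [  0 342  31  42 710] [ 17.9 369.8]
side [ 235    0   92   80 4619] [284.6  28.3]
side [ 313  109   73   84 4791] [347.5 150.4]
side [212 136  19  27 425] [220.8 148.8]
side [268 155  21  28 464] [277.8 168.4]
side [182 168  36  25 668] [199.2 179.9]
side [220 187  22  28 479] [229.8 199.8]
side [  138   272   300   112 20934] [292.9 336.8]
side [304 295  18  16 219] [311.9 302.4]
```

View pics/a.png

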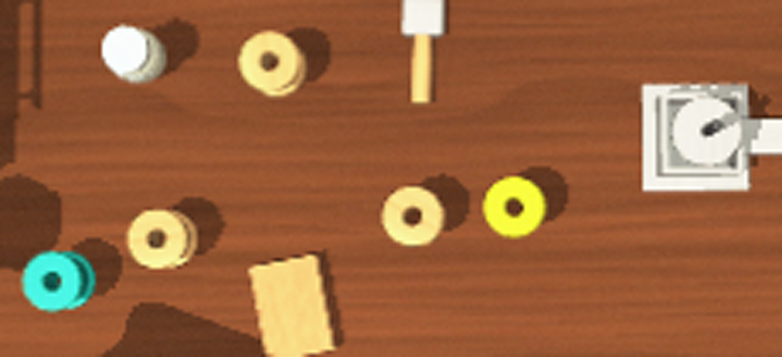

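View pics/b.png

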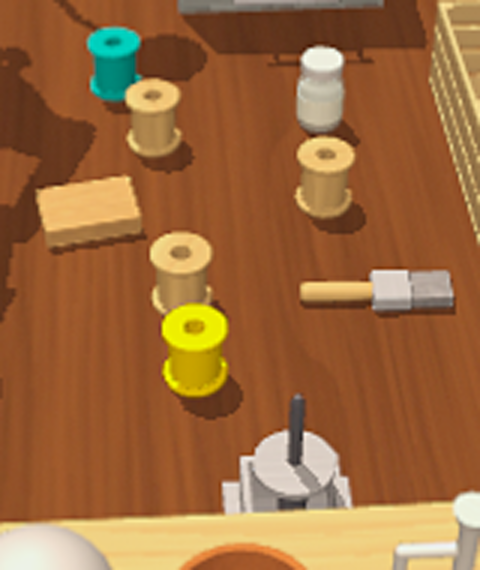

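The crops confirm the choice. The wooden spools have bores at top-crop pixels (270,62), (157,239) and (412,216), while yellow (514,207) and turquoise (52,281) are excluded by colour. Next I triangulate these and the plate and spindle.

```bash
python3 - <<'E'
from h import *
top=np.load("pics/top0.npy");side=np.load("pics/side0.npy")
def tri(u,v,u2,v2):
    o1,d1=ray("top",u,v);o2,d2=ray("side",u2,v2)
    t=np.linalg.lstsq(np.stack([d1,-d2],1),o2-o1,rcond=None)[0]
    a=o1+d1*t[0];b=o2+d2*t[1];return ((a+b)/2).round(4),np.linalg.norm(a-b).round(4)
T=lambda x,y:(x/3.4+115,y/3.4+135)
S=lambda x,y:(x/3+170,y/3+110)
for n,t,s in(("1",(270,61.5),(326,155)),("2",(157,239),(153,96)),("3",(412,216),(181,253)),("yel",(514,207),(194,327))):
    print(n,tri(*T(*t),*S(*s)),plane("top",*T(*t),.064).round(4),plane("side",*S(*s),.064).round(4))
print("jar",plane("top",*T(126,50),.085).round(3))
print("book",[plane("top",*T(*p),.024).round(3) for p in((250,268),(316,254),(270,357),(334,348))])
# plate disc in top view: upscaled grey for a contour
print("plate edge L/R/T/B",[plane("top",*T(*p),.095).round(4) for p in((671,130),(743,130),(707,96),(707,166))])
print("plate side",[plane("side",*S(*p),.095).round(4) for p in((252,464),(338,464),(295,433),(295,497))])
print("tip",plane("side",*S(297,398),.173).round(4),plane("top",*T(709,129),.173).round(4))
c=np.hstack([cv2.resize(top[155:195,300:345,::-1],None,fx=9,fy=9,interpolation=cv2.INTER_CUBIC),cv2.resize(side[238:278,245:289,::-1],None,fx=9,fy=9,interpolation=cv2.INTER_CUBIC)])
cv2.imwrite("pics/c.png",c)
E
```

```text
1 (array([0.6268, 0.2138, 0.0657]), np.float64(0.0027)) [0.6256 0.2141 0.064 ] [0.6285 0.216  0.064 ]
2 (array([0.4507, 0.3306, 0.0651]), np.float64(0.0035)) [0.4489 0.3309 0.064 ] [0.4525 0.3321 0.064 ]
3 (array([0.4687, 0.0735, 0.0649]), np.float64(0.0027)) [0.4674 0.0735 0.064 ] [0.4701 0.0745 0.064 ]
yel (array([ 0.4755, -0.0286,  0.0658]), np.float64(0.0023)) [ 0.4744 -0.0286  0.064 ] [ 0.4768 -0.0269  0.064 ]
jar [0.638 0.356 0.085]
book [array([0.418, 0.243, 0.024]), array([0.431, 0.175, 0.024]), array([0.326, 0.224, 0.024]), array([0.334, 0.158, 0.024])]
plate edge L/R/T/B [array([ 0.5465, -0.1842,  0.095 ]), array([ 0.5451, -0.2551,  0.095 ]), array([ 0.5793, -0.2205,  0.095 ]), array([ 0.5104, -0.2188,  0.095 ])]
plate side [array([ 0.5129, -0.2169,  0.095 ]), array([ 0.5822, -0.2221,  0.095 ]), array([ 0.5511, -0.1867,  0.095 ]), array([ 0.5439, -0.2531,  0.095 ])]
tip [ 0.5464 -0.2183  0.173 ] [ 0.5415 -0.2116  0.173 ]
```

View pics/c.png

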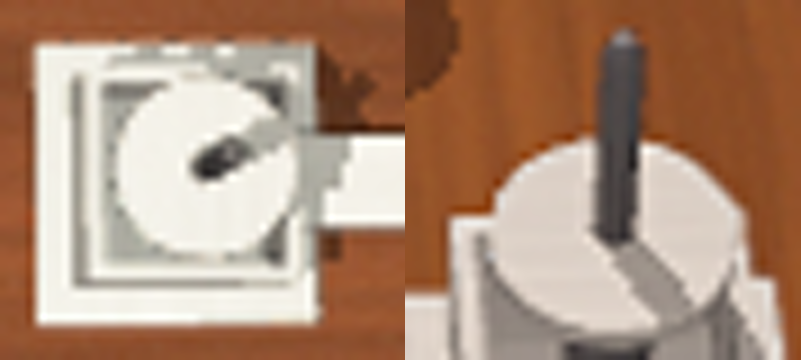

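```bash
cat >> h.py <<'E'
from scipy.spatial.transform import Rotation as R
def to(x,y,z,yaw=0.0):
    "shift (cm) and turn (deg) in present tool axes to TCP x,y,z with tool y at yaw deg, pointing down"
    s=manip.sense();r=R.from_quat(s["tool_rot"])
    d=r.inv().apply(np.array([x,y,z])-s["tcp_pos"])*100
    c,n=np.cos(np.radians(yaw)),np.sin(np.radians(yaw))
    g=R.from_matrix(np.array([[-n,c,0],[c,n,0],[0,0,-1]]).T if 0 else np.column_stack([[-n,c,0],[c,n,0],[0,0,-1]]))
    if np.dot(r.as_matrix()[:,1],[c,n,0])<0: g=g*R.from_euler('z',180,degrees=True)
    print("shift",d.round(2),"turn",(r.inv()*g).as_rotvec(degrees=True).round(2),"t",round(s["t"],2),"F",s["force"].round(2),"tcp",s["tcp_pos"].round(4),"gap",round(s["finger_gap"]*8.54,2))
E
python3 -c "
from h import *
to(.4507,.331,.12); to(.4507,.331,.06)"
```

```text
shift [-32.08 -16.6   12.96] turn [-1.100e-01  5.000e-02  7.127e+01] t 0.1 F [-1.13  0.65  0.26] tcp [0.2003 0.5914 0.2494] gap 8.52
shift [-32.08 -16.59  18.96] turn [-1.100e-01  5.000e-02  7.127e+01] t 0.1 F [-1.13  0.65  0.26] tcp [0.2003 0.5914 0.2494] gap 8.52
```

Emit:
carry_out:
  targets:
    - [[-3.2,-1.7,1,0,0,7,8.5],[-6.4,-3.4,2,0,0,14,8.5],[-9.6,-5,3,0,0,21,8.5],[-12.8,-6.6,4,0,0,28,8.5],[-16,-8.3,5.5,0,0,35,8.5],[-19.2,-10,7,0,0,42,8.5],[-22.4,-11.6,8.5,0,0,49,8.5],[-25.6,-13.2,10,0,0,56,8.5],[-28.8,-15,11.5,0,0,63,8.5],[-32.1,-16.6,13,0,0,69,8.5],[-32.1,-16.6,13,0,0,71.3,8.5],[-32.1,-16.6,13,0,0,71.3,8.5]]
  force: 40

```text
t: 1.1
tcp_pos: [0.4524, 0.3296, 0.1189]
tool_rot: [0.709, 0.705, -0.001, -0.0]
force: [-0.7, 0.5, 0.2]
finger_gap: 0.995
gripper_force: 0.0
```

```bash
python3 -c "
from h import *
to(.4507,.331,.058)"
```

```text
shift [ 0.15 -0.16  6.09] turn [-0.13  0.06 -0.31] t 1.1 F [-0.65  0.47  0.16] tcp [0.4524 0.3296 0.1189] gap 8.5
```

Emit:
carry_out:
  targets:
    - [[0,0,2,0,0,0,8.5],[0,0,4,0,0,0,8.5],[0,0,5.5,0,0,0,8.5],[0,0,6.1,0,0,0,8.5],[0,0,6.1,0,0,0,7],[0,0,6.1,0,0,0,5.5],[0,0,6.1,0,0,0,5.5],[0,0,6.1,0,0,0,5.5],[0,0,6.1,0,0,0,5.5],[0,0,6.1,0,0,0,5.5],[0,0,6.1,0,0,0,5.5],[0,0,6.1,0,0,0,5.5]]
  force: 40

```text
t: 2.1
tcp_pos: [0.4516, 0.3322, 0.0604]
tool_rot: [0.707, 0.707, 0.001, 0.0]
force: [-2.4, 2.6, 6.1]
finger_gap: 0.674
gripper_force: 43.5
```

```bash
python3 -c "
from h import *
to(.4507,.331,.058)"
```

```text
shift [-0.12 -0.09  0.24] turn [ 0.07 -0.07 -0.03] t 2.1 F [-2.42  2.57  6.08] tcp [0.4516 0.3322 0.0604] gap 5.76
```

Emit:
carry_out:
  targets:
    - [[0,0,-0.8,0,0,0,5],[0,0,-2,0,0,0,5],[0,0,-3,0,0,0,5],[0,0,-3,0,0,0,5],[0,0,-3,0,0,0,5],[0,0,-3,0,0,0,5],[0,0,-3,0,0,0,5],[0,0,-3,0,0,0,5]]

```text
t: 2.77
tcp_pos: [0.451, 0.3315, 0.0888]
tool_rot: [0.707, 0.707, -0.001, -0.0]
force: [-0.2, 0.2, -2.2]
finger_gap: 0.677
gripper_force: 43.3
```

```bash
python3 -c "
from h import *
to(.4507,.331,.058);print(manip.sense()['tau'].round(2))
im=cams.snapshot('side');cv2.imwrite('pics/d.png',cv2.resize(im[90:260,150:330,::-1],None,fx=3,fy=3))
to(.4507,.331,.058)"
```

```text
shift [-0.04 -0.03  3.08] turn [-0.06  0.03 -0.03] t 2.77 F [-0.22  0.18 -2.22] tcp [0.451  0.3315 0.0888] gap 5.78
[ -0.   -44.03 -10.43   0.     0.     0.  ]
shift [-0.04 -0.03  3.08] turn [-0.06  0.03 -0.03] t 2.82 F [-0.    0.36 -1.26] tcp [0.451  0.3315 0.0888] gap 5.75
```

View pics/d.png

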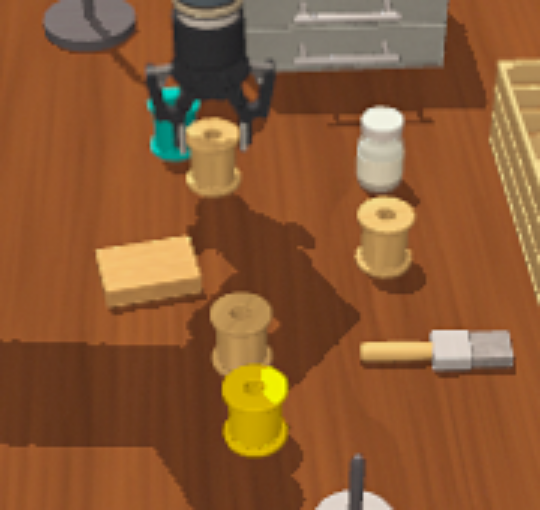

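The spool is clearly off the table and upright in the jaws. The wrist shows about -1.3 to -2.2 N, so it is hollow. I set it back down and go on.

Emit:
carry_out:
  targets:
    - [[0,0,1.5,0,0,0,5],[0,0,2.6,0,0,0,5],[0,0,2.9,0,0,0,5],[0,0,2.9,0,0,0,5],[0,0,2.9,0,0,0,6.2],[0,0,2.9,0,0,0,8.5],[0,0,2.9,0,0,0,8.5],[0,0,2.9,0,0,0,8.5],[0,0,2.9,0,0,0,8.5],[0,0,1,0,0,0,8.5],[0,0,-3,0,0,0,8.5],[0,0,-3.1,0,0,0,8.5]]

```text
t: 3.82
tcp_pos: [0.4544, 0.3333, 0.1252]
tool_rot: [0.707, 0.707, 0.005, 0.002]
force: [0.2, 0.2, 0.7]
finger_gap: 0.992
gripper_force: 0.0
```

```bash
python3 -c "
from h import *
to(.6268,.2145,.12);to(.4687,.0738,.12)"
```

```text
shift [-11.88  17.23   0.62] turn [ 0.51 -0.24 -0.01] t 3.82 F [0.22 0.15 0.75] tcp [0.4544 0.3333 0.1252] gap 8.47
shift [-25.95   1.43   0.43] turn [ 0.51 -0.24 -0.01] t 3.82 F [0.22 0.15 0.75] tcp [0.4544 0.3333 0.1252] gap 8.47
```

Emit:
carry_out:
  targets:
    - [[-2,3,0,0,0,0,8.5],[-4,6,0,0,0,0,8.5],[-6,9,0,0,0,0,8.5],[-8,12,0,0,0,0,8.5],[-10,15,0,0,0,0,8.5],[-11.7,17.5,0,0,0,0,8.5],[-11.7,17.6,0,0,0,0,8.5],[-11.7,17.6,0,0,0,0,8.5],[-11.7,17.6,0,0,0,0,8.5]]

```text
t: 4.57
tcp_pos: [0.6263, 0.2145, 0.1197]
tool_rot: [0.707, 0.707, -0.001, -0.001]
force: [0.3, -0.1, 0.2]
finger_gap: 0.997
gripper_force: 0.0
```

```bash
python3 -c "
from h import *
to(.6268,.2145,.059)"
```

```text
shift [0.   0.06 6.07] turn [-0.11 -0.   -0.06] t 4.57 F [ 0.29 -0.14  0.2 ] tcp [0.6263 0.2145 0.1197] gap 8.51
```

Emit:
carry_out:
  targets:
    - [[0,0,2,0,0,0,8.5],[0,0,4,0,0,0,8.5],[0,0,5.5,0,0,0,8.5],[0,0,6.1,0,0,0,8.5],[0,0,6.1,0,0,0,7],[0,0,6.1,0,0,0,5.5],[0,0,6.1,0,0,0,5.5],[0,0,6.1,0,0,0,5.5],[0,0,6.1,0,0,0,5.5],[0,0,6.1,0,0,0,5.5],[0,0,6.1,0,0,0,5.5],[0,0,6.1,0,0,0,5.5]]

```text
t: 5.57
tcp_pos: [0.6274, 0.2152, 0.0604]
tool_rot: [0.707, 0.707, 0.001, -0.0]
force: [-4.3, 4.0, 6.1]
finger_gap: 0.675
gripper_force: 43.5
```

Emit:
carry_out:
  targets:
    - [[0,0,-0.8,0,0,0,5],[0,0,-2,0,0,0,5],[0,0,-3,0,0,0,5],[0,0,-3,0,0,0,5],[0,0,-3,0,0,0,5],[0,0,-3,0,0,0,5],[0,0,-3,0,0,0,5],[0,0,-3,0,0,0,5],[0,0,-3,0,0,0,5]]

```text
t: 6.32
tcp_pos: [0.6269, 0.2145, 0.0887]
tool_rot: [0.707, 0.707, -0.0, -0.0]
force: [0.2, -0.3, -6.4]
finger_gap: 0.68
gripper_force: 44.3
```

This one reads -6.4 N, so it looks like the leaded spool. The task says to heft all three, so I set it down and check the last before mounting.

Emit:
carry_out:
  targets:
    - [[0,0,1.5,0,0,0,5],[0,0,2.6,0,0,0,5],[0,0,2.9,0,0,0,5],[0,0,2.9,0,0,0,5],[0,0,2.9,0,0,0,6.2],[0,0,2.9,0,0,0,8.5],[0,0,2.9,0,0,0,8.5],[0,0,2.9,0,0,0,8.5],[0,0,2.9,0,0,0,8.5],[0,0,1,0,0,0,8.5],[0,0,-3,0,0,0,8.5],[0,0,-3.1,0,0,0,8.5]]

```text
t: 7.32
tcp_pos: [0.6315, 0.2155, 0.1267]
tool_rot: [0.707, 0.707, 0.005, 0.003]
force: [2.2, 0.3, 0.9]
finger_gap: 0.992
gripper_force: 0.0
```

Emit:
carry_out:
  targets:
    - [[-2.5,-2.7,0,0,0,0,8.5],[-5,-5.4,0,0,0,0,8.5],[-7.5,-8.5,0,0,0,0,8.5],[-10,-11.4,0,0,0,0,8.5],[-12.5,-14,0,0,0,0,8.5],[-14,-15.7,0,0,0,0,8.5],[-14.1,-15.8,0,0,0,0,8.5],[-14.1,-15.8,0,0,0,0,8.5],[-14.1,-15.8,0,0,0,0,8.5],[-14.1,-15.8,0,0,0,0,8.5]]

```text
t: 8.15
tcp_pos: [0.4712, 0.0741, 0.1207]
tool_rot: [0.707, 0.707, 0.001, 0.001]
force: [0.4, 1.3, -0.5]
finger_gap: 0.996
gripper_force: 0.0
```

```bash
python3 -c "
from h import *
to(.4687,.0738,.059)"
```

```text
shift [-0.03 -0.27  6.16] turn [0.18 0.01 0.01] t 8.15 F [ 0.44  1.34 -0.45] tcp [0.4712 0.0741 0.1207] gap 8.51
```

Emit:
carry_out:
  targets:
    - [[0,0,0,0,0,0,8.5],[0,0,2,0,0,0,8.5],[0,0,4,0,0,0,8.5],[0,0,5.5,0,0,0,8.5],[0,0,6.1,0,0,0,8.5],[0,0,6.1,0,0,0,7],[0,0,6.1,0,0,0,5.5],[0,0,6.1,0,0,0,5.5],[0,0,6.1,0,0,0,5.5],[0,0,6.1,0,0,0,5.5],[0,0,6.1,0,0,0,5.5],[0,0,6.1,0,0,0,5.5]]

```text
t: 9.15
tcp_pos: [0.4698, 0.0737, 0.06]
tool_rot: [0.707, 0.707, 0.001, 0.001]
force: [-0.3, 0.9, 2.8]
finger_gap: 0.672
gripper_force: 43.3
```

Emit:
carry_out:
  targets:
    - [[0,0,-0.8,0,0,0,5],[0,0,-2,0,0,0,5],[0,0,-3,0,0,0,5],[0,0,-3,0,0,0,5],[0,0,-3,0,0,0,5],[0,0,-3,0,0,0,5],[0,0,-3,0,0,0,5],[0,0,-3,0,0,0,5],[0,0,-3,0,0,0,5]]

```text
t: 9.9
tcp_pos: [0.4688, 0.0737, 0.0888]
tool_rot: [0.707, 0.707, -0.0, -0.0]
force: [0.5, -0.1, -1.0]
finger_gap: 0.678
gripper_force: 43.4
```

Spool 3 reads about -1 N, so it is hollow and the leaded spool is spool 1. I put this one down and go back.

Emit:
carry_out:
  targets:
    - [[0,0,1.5,0,0,0,5],[0,0,2.6,0,0,0,5],[0,0,2.9,0,0,0,5],[0,0,2.9,0,0,0,5],[0,0,2.9,0,0,0,6.2],[0,0,2.9,0,0,0,8.5],[0,0,2.9,0,0,0,8.5],[0,0,2.9,0,0,0,8.5],[0,0,2.9,0,0,0,8.5],[0,0,1,0,0,0,8.5],[0,0,-3,0,0,0,8.5],[0,0,-3.1,0,0,0,8.5]]

```text
t: 10.9
tcp_pos: [0.4721, 0.0736, 0.1246]
tool_rot: [0.707, 0.707, 0.003, 0.003]
force: [0.7, -0.9, 1.2]
finger_gap: 0.998
gripper_force: 0.0
```

Emit:
carry_out:
  targets:
    - [[2.5,2.7,0,0,0,0,8.5],[5,5.4,0,0,0,0,8.5],[7.5,8.5,0,0,0,0,8.5],[10,11.4,0,0,0,0,8.5],[12.5,14,0,0,0,0,8.5],[14,15.7,0,0,0,0,8.5],[14.1,15.8,0,0,0,0,8.5],[14.1,15.8,0,0,0,0,8.5],[14.1,15.8,0,0,0,0,8.5],[14.1,15.8,0,0,0,0,8.5]]

```text
t: 11.73
tcp_pos: [0.6257, 0.2137, 0.1198]
tool_rot: [0.707, 0.707, -0.001, -0.001]
force: [0.4, -1.6, 0.5]
finger_gap: 0.995
gripper_force: 0.0
```

```bash
python3 -c "
from h import *
to(.6268,.2145,.059)
im=cams.snapshot('side');cv2.imwrite('pics/e.png',cv2.resize(im[90:300,150:350,::-1],None,fx=2.8,fy=2.8))"
```

```text
shift [0.09 0.12 6.08] turn [-0.15  0.04 -0.06] t 11.73 F [ 0.41 -1.62  0.45] tcp [0.6257 0.2137 0.1198] gap 8.5
```

View pics/e.png

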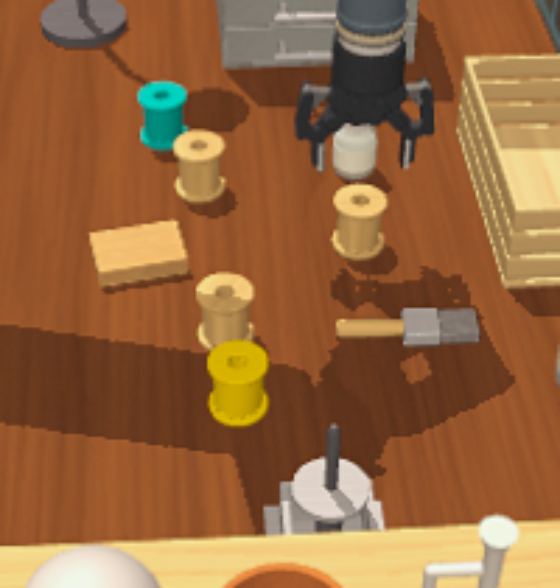

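All three spools stand upright: crop pixels (200,165), (225,310), and (358,220) below the open jaws. I grip the leaded one.

Emit:
carry_out:
  targets:
    - [[0,0,2,0,0,0,8.5],[0,0,4,0,0,0,8.5],[0,0,5.5,0,0,0,8.5],[0,0,6.1,0,0,0,8.5],[0,0,6.1,0,0,0,7],[0,0,6.1,0,0,0,5.5],[0,0,6.1,0,0,0,5.5],[0,0,6.1,0,0,0,5.5],[0,0,6.1,0,0,0,5.5],[0,0,6.1,0,0,0,5.5],[0,0,6.1,0,0,0,5.5],[0,0,6.1,0,0,0,5.5]]
  force: 50

```text
t: 12.78
tcp_pos: [0.6273, 0.2143, 0.0606]
tool_rot: [0.707, 0.707, -0.0, 0.0]
force: [-3.3, -2.4, 6.4]
finger_gap: 0.668
gripper_force: 53.9
```

Emit:
carry_out:
  targets:
    - [[0,0,-1,0,0,0,5],[0,0,-3,0,0,0,5],[0,0,-6,0,0,0,5],[0,0,-9,0,0,0,5],[0,0,-12,0,0,0,5],[0,0,-15,0,0,0,5],[0,0,-18,0,0,0,5],[0,0,-20,0,0,0,5],[0,0,-20,0,0,0,5],[0,0,-20,0,0,0,5],[0,0,-20,0,0,0,5]]

```text
t: 13.7
tcp_pos: [0.6257, 0.2145, 0.257]
tool_rot: [0.707, 0.707, -0.002, -0.001]
force: [0.1, 0.8, -6.7]
finger_gap: 0.669
gripper_force: 55.3
```

```bash
python3 -c "
from h import *
to(.5465,-.220,.255)"
```

```text
shift [-43.45  -7.91   0.26] turn [-0.25  0.03 -0.01] t 13.7 F [ 0.11  0.78 -6.72] tcp [0.6257 0.2145 0.257 ] gap 5.72
```

Emit:
carry_out:
  targets:
    - [[-2,-0.4,0,0,0,0,5],[-6,-1.1,0,0,0,0,5],[-10,-1.8,0,0,0,0,5],[-14,-2.5,0,0,0,0,5],[-18,-3.3,0,0,0,0,5],[-22,-4,0,0,0,0,5],[-26,-4.7,0,0,0,0,5],[-30,-5.5,0,0,0,0,5],[-34,-6.2,0,0,0,0,5],[-38,-6.9,0,0,0,0,5],[-41.5,-7.6,0,0,0,0,5],[-43.4,-8,0,0,0,0,5]]

```text
t: 14.7
tcp_pos: [0.5452, -0.2235, 0.2565]
tool_rot: [0.708, 0.706, -0.001, -0.001]
force: [0.7, 0.3, -6.6]
finger_gap: 0.667
gripper_force: 55.5
```

Emit:
carry_out:
  targets:
    - [[0,0,0,0,0,0,5],[0,0,0,0,0,0,5],[0,0,0,0,0,0,5],[0,0,0,0,0,0,5],[0,0,0,0,0,0,5],[0,0,0,0,0,0,5]]

```text
t: 15.2
tcp_pos: [0.5472, -0.2181, 0.2591]
tool_rot: [0.707, 0.708, -0.0, -0.0]
force: [-0.2, 1.2, -5.2]
finger_gap: 0.669
gripper_force: 55.6
```

```bash
python3 -c "
from h import *
to(.5465,-.220,.155)
a=cams.snapshot('side');b=cams.snapshot('top')
np.save('pics/s1.npy',a);np.save('pics/t1.npy',b)
cv2.imwrite('pics/f.png',np.hstack([cv2.resize(a[170:290,220:320,::-1],None,fx=4,fy=4,interpolation=cv2.INTER_CUBIC),cv2.resize(b[130:220,290:380,::-1],(400,480),interpolation=cv2.INTER_CUBIC)]))"
```

```text
shift [-0.2  -0.07 10.41] turn [-0.03 -0.03  0.08] t 15.2 F [-0.17  1.25 -5.18] tcp [ 0.5472 -0.2181  0.2591] gap 5.71
```

View pics/f.png

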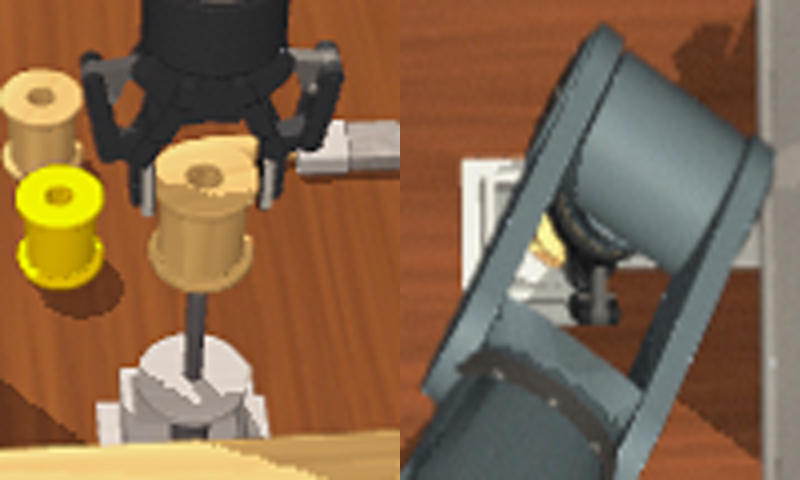

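The side view shows the spool level in the jaws, bore at crop (205,177), right over the spindle, whose foot is at (197,378). I check the alignment in numbers.

```bash
python3 -c "
from h import *
zt=.2591-.0606+.064
f=lambda x,y:(x/4+220,y/4+170)
print('bore',plane('side',*f(205,177),zt).round(4))
print('lower flange edges -> x',plane('side',*f(149,250),zt-.06).round(4),plane('side',*f(253,250),zt-.06).round(4))
print('spindle foot',plane('side',*f(195.5,377),.095).round(4))
print('tip(first pic)',plane('side',269.4,241.9,.173).round(4), 'top',plane('top',326.1,171.9,.173).round(4))
to(.5465,-.220,.2)
"
```

```text
bore [ 0.5483 -0.2157  0.2625]
lower flange edges -> x [ 0.5191 -0.2118  0.2025] [ 0.5782 -0.2161  0.2025]
spindle foot [ 0.549  -0.2183  0.095 ]
tip(first pic) [ 0.5476 -0.216   0.173 ] top [ 0.5447 -0.2199  0.173 ]
shift [-0.15 -0.08  5.94] turn [ 0.   -0.    0.06] t 15.3 F [-0.11  0.02 -5.23] tcp [ 0.5473 -0.2185  0.2594] gap 5.7
```

Emit:
carry_out:
  targets:
    - [[-0.1,-0.05,1,0,0,0,5],[-0.1,-0.05,2,0,0,0,5],[-0.1,-0.05,2.6,0,0,0,5],[-0.1,-0.05,3.2,0,0,0,5],[-0.1,-0.05,3.8,0,0,0,5],[-0.1,-0.05,4.2,0,0,0,5],[-0.1,-0.05,4.2,0,0,0,5],[-0.1,-0.05,4.2,0,0,0,5]]

```text
t: 15.97
tcp_pos: [0.5466, -0.2204, 0.217]
tool_rot: [0.707, 0.707, -0.0, -0.0]
force: [0.0, 0.2, -5.6]
finger_gap: 0.668
gripper_force: 55.6
```

```bash
python3 -c "
from h import *
to(.5465,-.220,.156)
print(manip.sense()['ft_torque'])"
```

```text
shift [ 0.04 -0.    6.1 ] turn [-0.02 -0.01 -0.03] t 15.97 F [ 0.02  0.19 -5.55] tcp [ 0.5466 -0.2204  0.217 ] gap 5.7
[-0.032625   -0.06748972  0.0388554 ]
```

The bore is over the tip with no lateral force. I lower it to the plate.

Emit:
carry_out:
  targets:
    - [[0,0,1,0,0,0,5],[0,0,2,0,0,0,5],[0,0,3,0,0,0,5],[0,0,4,0,0,0,5],[0,0,5,0,0,0,5],[0,0,5.6,0,0,0,5],[0,0,6,0,0,0,5],[0,0,6.1,0,0,0,5],[0,0,6.1,0,0,0,5],[0,0,6.1,0,0,0,5]]

```text
t: 16.8
tcp_pos: [0.547, -0.2207, 0.1566]
tool_rot: [0.707, 0.707, 0.0, 0.001]
force: [-0.6, -0.7, -5.0]
finger_gap: 0.669
gripper_force: 55.6
```

Emit:
carry_out:
  targets:
    - [[0,0,0.1,0,0,0,6],[0,0,0.1,0,0,0,7],[0,0,0.1,0,0,0,8.5],[0,0,0.1,0,0,0,8.5],[0,0,0.1,0,0,0,8.5],[0,0,0.1,0,0,0,8.5],[0,0,-1,0,0,0,8.5],[0,0,-4,0,0,0,8.5],[0,0,-7,0,0,0,8.5],[0,0,-10,0,0,0,8.5],[0,0,-12,0,0,0,8.5],[0,0,-12,0,0,0,8.5]]

```text
t: 17.8
tcp_pos: [0.5492, -0.2219, 0.2826]
tool_rot: [0.707, 0.707, 0.001, 0.006]
force: [0.5, -0.2, 1.2]
finger_gap: 0.996
gripper_force: 0.0
```

Emit:
carry_out:
  targets:
    - [[3,0,0,0,0,0,8.5],[6,0,0,0,0,0,8.5],[9,0,0,0,0,0,8.5],[12,0,0,0,0,0,8.5],[15,0,0,0,0,0,8.5],[18,0,0,0,0,0,8.5],[18,0,0,0,0,0,8.5],[18,0,0,0,0,0,8.5],[18,0,0,0,0,0,8.5],[18,0,0,0,0,0,8.5],[18,0,0,0,0,0,8.5],[18,0,0,0,0,0,8.5]]

```text
t: 18.8
tcp_pos: [0.5467, -0.0415, 0.2762]
tool_rot: [0.708, 0.706, -0.0, -0.0]
force: [0.9, 0.9, 0.7]
finger_gap: 0.997
gripper_force: 0.0
```

Emit:
carry_out:
  targets:
    - [[0,0,0,0,0,0,8.5],[0,0,0,0,0,0,8.5],[0,0,0,0,0,0,8.5],[0,0,0,0,0,0,8.5],[0,0,0,0,0,0,8.5],[0,0,0,0,0,0,8.5],[0,0,0,0,0,0,8.5],[0,0,0,0,0,0,8.5],[0,0,0,0,0,0,8.5],[0,0,0,0,0,0,8.5],[0,0,0,0,0,0,8.5],[0,0,0,0,0,0,8.5]]

```text
t: 19.8
tcp_pos: [0.5467, -0.0404, 0.2763]
tool_rot: [0.707, 0.707, 0.0, 0.0]
force: [1.0, -0.5, -0.2]
finger_gap: 0.993
gripper_force: 0.0
```

Emit:
carry_out:
  targets:
    - [[0,0,0,0,0,0,8.5],[0,0,0,0,0,0,8.5],[0,0,0,0,0,0,8.5],[0,0,0,0,0,0,8.5],[0,0,0,0,0,0,8.5],[0,0,0,0,0,0,8.5],[0,0,0,0,0,0,8.5],[0,0,0,0,0,0,8.5],[0,0,0,0,0,0,8.5],[0,0,0,0,0,0,8.5],[0,0,0,0,0,0,8.5],[0,0,0,0,0,0,8.5]]

```text
t: 20.8
tcp_pos: [0.5466, -0.0404, 0.2763]
tool_rot: [0.707, 0.707, 0.0, -0.0]
force: [-0.5, 0.2, -0.6]
finger_gap: 0.992
gripper_force: 0.0
```

```bash
python3 -c "
from h import *
a=cams.snapshot('side');b=cams.snapshot('top')
cv2.imwrite('pics/g.png',np.hstack([cv2.resize(a[90:330,150:350,::-1],(400,480),interpolation=cv2.INTER_CUBIC),cv2.resize(b[110:270,110:460,::-1],(400,183))[:, :].repeat(1,0) if 0 else cv2.copyMakeBorder(cv2.resize(b[110:270,240:400,::-1],(400,400),interpolation=cv2.INTER_CUBIC),0,80,0,0,cv2.BORDER_CONSTANT)]))"
```

```text
(no output)
```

View pics/g.png

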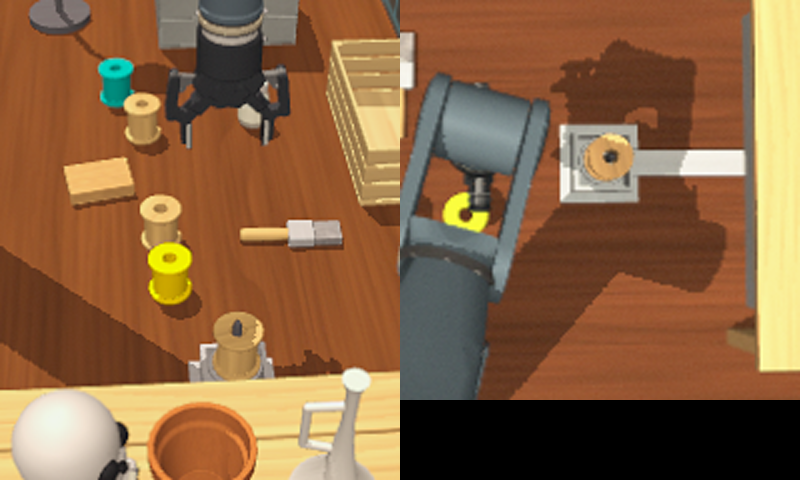

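The spool stands on the spindle at side crop (238,331), with the tip poking out. In the top view the bin front has swung back under the shelf, and the other two spools stand. I check the sink depth in numbers, then hand in.

```bash
python3 -c "
from h import *
print('seen 269,255.5; down',proj('side',(.548,-.218,.129)),'up',proj('side',(.548,-.218,.159)))
if abs(proj('side',(.548,-.218,.129))[1]-255.5)<4:
    from station import sign_off; print(sign_off())"
```

```text
seen 269,255.5; down (np.float64(268.9720495080757), np.float64(254.9999612913436)) up (np.float64(269.4467395946593), np.float64(246.58153313133715))
the job is handed in; nothing more can be done
None
```

I hefted all three spools, mounted the leaded one (the one nearest the jar) on the spindle and handed the job in at about 21 s; the last pictures show the plate at its lower stop, the bin swung back and the two hollow spools upright, and the arm was kept clear of the jar, brush and book.

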